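# Unscrew the filler cap of the gear case

### The arm

A 6-joint arm with a two-finger parallel gripper is mounted at the origin on the work surface. World frame = base frame: x ahead of the robot, y to its left, z up, the work surface at z = 0. Lengths are in m, angles in rad, forces in N, time in s.
With the tool pointing down it reaches from about 0.3 to 0.775 m from the base axis. Payload 14.6 kg.
Tool frame: the origin (TCP) lies on the centre line of the jaws, within the pads' length; the fingertips stand 19 mm ahead of it and the grasp point (between the pads) is the TCP; y points along the fingers, x is the direction in which the jaws open and shut, and the axes are right-handed (so a half turn about y gives the same grasp; the last joint's range is limited). The gripper opens to 94 mm and grips with 3 to 60 N. Pads are 16 mm wide; open, the fingers measure 119 mm over their backs; the gripper's body (75 mm by 177 mm) begins 78 mm behind the grasp point.
Start: joints at [-1.18, 0.3, 1.521, -0, 1.321, -0.067], TCP at [0.243, -0.493, 0.224] pointing down, gripper open.
Joint ranges: [-3.03, 3.03], [-0.79, 2.21], [0.23, 2.52], [-1.04, 4.18], [0, 3.07], [-2.55, 2.55]. Speed limits (rad/s): [2.22, 2.22, 2.57, 3.14, 3.14, 3.14].

### API

Orientations are given as [roll, pitch, yaw] about the fixed x, y, z axes, in that order (R = Rz(yaw) Ry(pitch) Rx(roll)).
In Python, from station import ctrl, optics gives the robot as it stands.
- The arm moves only by the tool jog_arm, never from a script. Its argument "targets" is a list of rows, each a list of 3 entries, a list of its own where there are three numbers: the finger opening in cm, from 0 to 9.4, then the shift along the tool's x, y, z in cm, then the turn about the tool's y in rad. A call has 1 to 10 rows; each row is the pose to reach, as a shift and turn from the pose commanded when the call began, along the tool's axes at that moment; what a row does not reach only later rows make up. A row lasts 1/10 s, in which the tool goes at most 50 mm and 8.59 degrees, less where a joint would pass 70% of its speed; a pose out of reach is approached as far as the arm can. A call with a gripper value outside its range is refused whole. The fingers move at their own pace and stop on an object; "grip_force" is the grip in N (left out, the last holds). Time passes only in rows, so rows that repeat a pose let the fingers close. It gives the time, the measured TCP pose, the force and the opening at its end, in the units of the state.
- ctrl.get_obs(): the state, without advancing time (a new reading comes with each control period).
- optics.camera(name): name is "side" or "top" or "wrist"; returns a dict with "img" (384x512x3 uint8, red, green, blue), "range_z" (384x512 float32, m along the optical axis (not along the pixel's ray), 0 where there is no reading), "camera_matrix" (3x3 intrinsics, pixels), "world_to_cam" (4x4, takes a point from world to camera coordinates); the wrist camera has in their place "mount" (4x4, takes a point from camera to tool coordinates, whose origin is the TCP and whose axes are the tool frame's). Camera axes: x right, y up, looking along -z (the intrinsics and any distortion apply to the point x, -y, -z); pixel columns grow to the right and rows downward; lengths in m; the calibration is good to about 2 mm. A picture is of the moment at which its call begins: read the wrist's pose just before it.
- ctrl.hand_in(): hands the job in, once; it reports no verdict.
The state is a dict: "time_s": time; "qpos": joint angles; "joint_vel": joint speeds; "tau": joint torques, N m; "ee_pos": TCP position; "eef_rot": TCP orientation; "force": force on the tool from outside, world axes, zero at the start; "moment": the same for the moment, N m; "grip_width": finger opening in m.
Only numpy, scipy, OpenCV 4.12 (cv2) and the standard library are available. Lean on these libraries where they do the work, as an engineer would, in place of code of your own. Each camera call takes 0.05 s, during which the arm holds its last target. There are 200 camera calls.

### The job

Unscrew the large black filler cap on top of the aluminium gear case (anticlockwise; it takes more than one twist of the hand) until it comes free, lift it off and set it down in the steel parts tray, top side up. Do not grip or knock the case or its small breather cap, and leave the loose gear on the bench where it is.

Things in the scene. Friction and masses are not known exactly. Their poses are not given: they have to be found in the camera images.
- cap_center (a point): Centre of the filler cap: round black ribbed screw cap, 54 mm across, 30 mm high, about 70 g, z up, the larger of the two caps on the gear case. The point is on its axis half-way up, 102 mm above the bench at the start. A grey line on top marks its +x. It loosens anticlockwise seen from above, free 125 to 136 degrees from its start; a hard stop comes at 147 to 158 (142 is always right).
- case: Round aluminium gear case fixed on the bench, 250 mm across, 60 mm high; origin under its centre. Filler neck at (0, -50) mm: boss to 70 mm, cap's lower rim at 87. Breather, a small fixed black cap 28 mm across, at (0, 60) mm, top at 104. A sprung seal keeps the cap where it is left (0.2 N m to turn); it rises 1.5 mm as it turns, 4 mm once free, then lifts straight up, clear after 26 mm.
- tray_in (a point): Centre of the inner floor of the parts tray: a shallow open steel tray fixed on the bench, 200 mm along its x by 160 mm along its y outside, rim 18 mm above the bench, walls 4 mm, z up. It stands to the left or the right of the gear case, the gear on the other side.
- gear: Loose steel gear lying flat on the bench, 96 mm across its teeth, 38 mm high with its hub, 0.9 kg; origin at the centre of its underside.
Things that resemble listed ones, but are neither listed nor needed, are in the scene too. Of the things like the part that bears cap_center, leave any that is white; of the rest the larger one is meant.

How it is judged:
By the outcome, as a careful person would: the job done as asked, in the order asked, and still so for the second after the job is handed in, with the robot touching nothing.
It also fails if it takes over 48 s, if anything falls off the work surface, if the arm or the gripper's body presses on something with over 40 N, if the wrist force passes 120 N, or if a joint passes its speed limit or range.

## Working session

There is one attempt and no reset: what is moved stays moved. The work goes in short steps, Python scripts to look and compute and a tool call to move; the robot and the scene stay as the last step left them, time stands still between calls to the robot, and variables do not carry over. Pictures are saved under pics/ and viewed, about 8 in all and at most 12, crops included, and the job is handed in when it is done.

Besides the shell and the picture viewer there is one more tool, called after ">>>" as name(argument=value, ...), one argument or row to a line, values as JSON. jog_arm: Moves the arm, as the interface text tells. Its arguments: {"type":"object","properties":{"targets":{"type":"array","items":{"type":"array"}},"grip_force":{"type":"number"}},"required":["targets"]}

```bash
ls; mkdir -p pics
cat > h.py <<'E'
import numpy as np, cv2
from station import ctrl, optics
from scipy.spatial.transform import Rotation as R
def cloud(c, W=None):
    W = np.linalg.inv(c["world_to_cam"]) if W is None else W
    K=c["camera_matrix"]; z=c["range_z"]; v,u=np.mgrid[0:384,0:512]
    P=np.stack([(u-K[0,2])/K[0,0]*z, -(v-K[1,2])/K[1,1]*z, -z, np.ones_like(z)],-1)
    X=P@W.T; X[z==0]=np.nan
    return X[...,:3]
def wristW(c,o):
    T=np.eye(4); T[:3,:3]=R.from_euler('xyz',o["eef_rot"]).as_matrix(); T[:3,3]=o["ee_pos"]
    return T@c["mount"]
def save(n,img): cv2.imwrite(f"pics/{n}.png",cv2.cvtColor(img,cv2.COLOR_RGB2BGR))
E
python3 - <<'E'
from h import *
o=ctrl.get_obs(); print(o)
a=optics.camera("top"); b=optics.camera("side")
np.savez("top.npz",**{k:v for k,v in a.items()}); np.savez("side.npz",**b)
print([k for k in a], a["camera_matrix"])
save("top",a["img"]);save("side",b["img"])
E
```

```text
pics
{'time_s': 0.0, 'qpos': array([-1.17958099e+00,  3.00472538e-01,  1.52157297e+00, -1.99825924e-05,
        1.32068723e+00, -6.65873936e-02]), 'joint_vel': array([2.30516313e-04, 1.18377501e-03, 3.48815064e-04, 5.13751391e-05,
       9.96012168e-04, 5.47076633e-04]), 'tau': array([ 2.43928662e-03, -5.31801689e+01, -3.52733517e+01,  7.08929077e-02,
        2.44234217e-02, -7.37273103e-05]), 'ee_pos': array([ 0.24299737, -0.49314681,  0.22388896]), 'eef_rot': array([-1.57073978e+00,  1.13884503e-03, -1.11298861e+00]), 'force': array([-0.66987588,  0.2656023 ,  1.06444813]), 'moment': array([ 0.04320988, -0.00846326,  0.02978341]), 'grip_width': 0.09369488848885768}
['img', 'range_z', 'camera_matrix', 'world_to_cam'] [[354.68664532   0.         250.82820724]
 [  0.         354.68664532 188.17985914]
 [  0.           0.           1.        ]]
```

View pics/top.png

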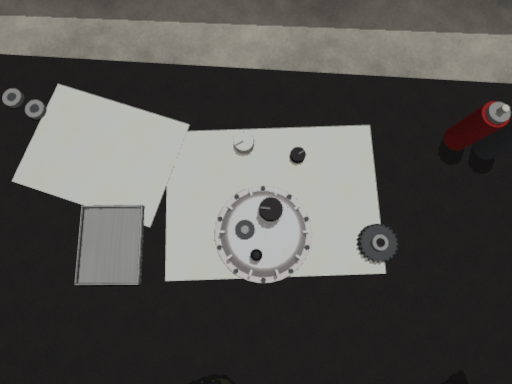

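View pics/side.png

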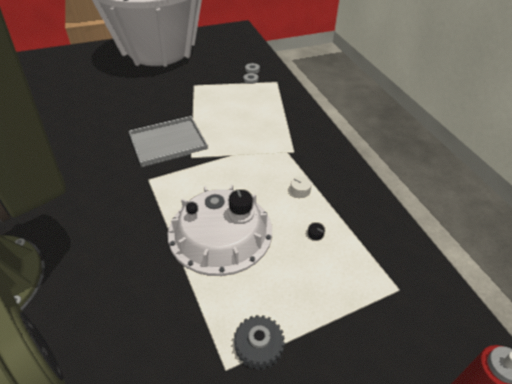

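The top view shows four cap-like things:
- the black cap on the case at (270,209)
- the breather at (256,255)
- a loose white cap at (244,143)
- a smaller loose black cap at (298,155)

The one on the case fits: it is black, the largest of them, and has a grey line. The tray is at (110,245) and the gear at (378,243). I'll measure these next.

Run:
```python
from h import *
a=dict(np.load("top.npz")); b=dict(np.load("side.npz"))
for n,c in(("top",a),("side",b)):
    X=cloud(c); z=X[...,2]; g=c["img"].mean(-1)
    print(n,"cam",np.linalg.inv(c["world_to_cam"])[:3,3], "bench z",np.nanmedian(z[(z<.02)&(z>-.03)]))
    # cap top
    m=(z>.108)&(z<.128)&(X[...,0]>.3)&(X[...,0]<.9)&(abs(X[...,1])<.6)
    k,l,s,ce=cv2.connectedComponentsWithStats(m.astype(np.uint8))
    for i in range(1,k):
        if s[i,4]>20:
            p=X[l==i]; print(" cap?",s[i],(p.min(0)+p.max(0))/2,p.mean(0),np.ptp(p,axis=0))
X=cloud(a)
for n,(u,v) in dict(tray=(110,245),tl=(81,208),tr=(141,208),bl=(79,282),br=(138,282),gear=(378,243),cap=(270,209),br_=(256,255),wcap=(244,143),bcap=(298,155),casel=(216,236),caser=(310,236),hole=(245,230)).items():
    print(n,X[v,u].round(4))
z=X[...,2]
m=(z>.028)&(z<.046); m[:, :350]=0; m[:, 400:]=0; m[:215]=0;m[275:]=0; p=X[m]; print("gear",(p.min(0)+p.max(0))/2,np.ptp(p,axis=0))
big=cv2.resize(a["img"][190:275,205:320],None,fx=6,fy=6,interpolation=cv2.INTER_CUBIC); save("crop",cv2.convertScaleAbs(big,alpha=1.3,beta=20))
```

```text
top cam [ 0.45335796 -0.01077091  0.92575826] bench z -0.0004826370808185265
 cap? [465 113  25  25 157] [ 0.81367519 -0.52870062  0.11807891] [ 0.80402729 -0.51751749  0.1181146 ] [0.05599866 0.04910068 0.01938513]
 cap? [500 126  12  18 106] [ 0.79128642 -0.59204874  0.11802518] [ 0.78931083 -0.58987976  0.11812107] [0.04084957 0.01533963 0.01990892]
 cap? [259 197  24  24 433] [ 0.57738434 -0.04317439  0.11385778] [ 0.57617027 -0.0423809   0.11572237] [0.05465636 0.05382905 0.01143572]
side cam [ 0.3982933  -0.64014801  0.75981884] bench z 0.0013534240812449472
 cap? [229 189  25  21 401] [ 0.57806097 -0.04485351  0.11448307] [ 0.57735212 -0.0482896   0.11701125] [0.0542286  0.05413573 0.01283456]
 cap? [465 363  10  21  99] [ 0.79616235 -0.52413115  0.11795877] [ 0.7930855  -0.52381393  0.11892123] [0.0177092  0.0263436  0.01977073]
tray [0.4721 0.3599 0.0025]
tl [0.5612 0.4442 0.0154]
tr [0.5713 0.2879 0.0168]
bl [0.3752 0.4242 0.0031]
br [0.3863 0.271  0.0173]
gear [ 0.5205 -0.3159  0.0386]
cap [ 0.5757 -0.0421  0.1165]
br_ [ 0.47   -0.0167  0.1033]
wcap [0.761  0.0333 0.0287]
bcap [ 0.7398 -0.1119  0.0206]
casel [0.5127 0.0879 0.0123]
caser [ 0.5287 -0.152   0.0121]
hole [0.5285 0.0135 0.0632]
gear [ 0.52069934 -0.32061773  0.03489569] [0.08710282 0.08719346 0.01363188]
```

View pics/crop.png

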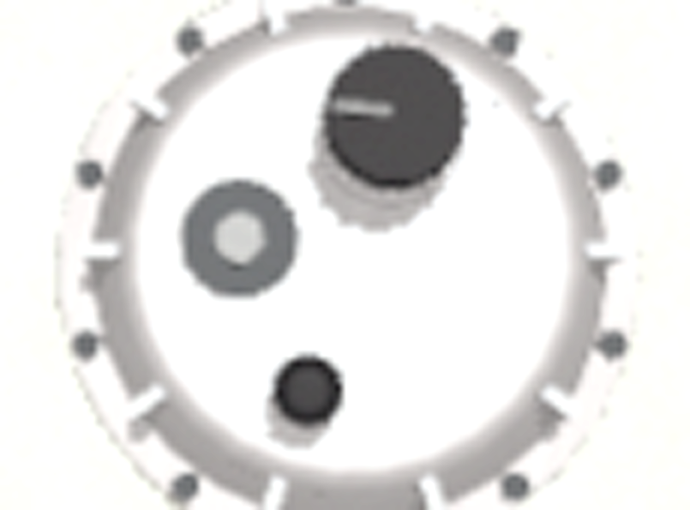

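The crop confirms it. The cap at crop (395,115) is the large black ribbed one with the grey line, and it stands on the filler neck. The small breather is at (308,390). The cap measures 54 mm across with its top at 0.117 m, 110 mm from the breather, which fits the description. I'll move above it at the current height and refine the position with the wrist camera.

>>> jog_arm(
  targets=[
    [9.4,[-25.6,0,49.8],0],
    [9.4,[-25.6,0,49.8],0],
    [9.4,[-25.6,0,49.8],0],
    [9.4,[-25.6,0,49.8],0],
    [9.4,[-25.6,0,49.8],0],
    [9.4,[-25.6,0,49.8],0],
    [9.4,[-25.6,0,49.8],0],
    [9.4,[-25.6,0,49.8],0],
    [9.4,[-25.6,0,49.8],0],
    [9.4,[-25.6,0,49.8],0],
  ],
  grip_force=40,
)

```text
time_s: 1.1
ee_pos: [0.5417, -0.0898, 0.2243]
eef_rot: [-1.571, 0.0, -1.113]
force: [0.6, -1.5, 0.5]
grip_width: 0.0941
```

>>> jog_arm(
  targets=[
    [9.4,[0,0,0],0],
    [9.4,[0,0,0],0],
  ],
)

```text
time_s: 1.3
ee_pos: [0.541, -0.0911, 0.2238]
eef_rot: [-1.572, 0.001, -1.111]
force: [-0.4, -0.8, -0.5]
grip_width: 0.0939
```

Run:
```python
from h import *
o=ctrl.get_obs(); c=optics.camera("wrist"); W=wristW(c,o); X=cloud(c,W); z=X[...,2]
print(o["ee_pos"],o["eef_rot"],c["camera_matrix"],W[:3,3])
d=np.hypot(X[...,0]-.577,X[...,1]+.044)
m=(z>.111)&(z<.125)&(d<.05); p=X[m]; print(m.sum(),(p.min(0)+p.max(0))/2,np.ptp(p,axis=0),np.median(p[:,2]))
(cx,cy),r=cv2.minEnclosingCircle(p[:,:2].astype(np.float32)); print(cx,cy,r)
save("w1",c["img"])
```

```text
[ 0.54096254 -0.09108365  0.22383438] [-1.57178197e+00  6.08206764e-04 -1.11104353e+00] [[311.40284262   0.         256.7460123 ]
 [  0.         311.40284262 193.0767402 ]
 [  0.           0.           1.        ]] [ 0.61376121 -0.05628816  0.38430138]
3189 [ 0.57775087 -0.04489605  0.1157577 ] [0.05515967 0.05515119 0.00875082] 0.11722000188963339
0.577656090259552 -0.04480544850230217 0.02781062386929989
```

View pics/w1.png

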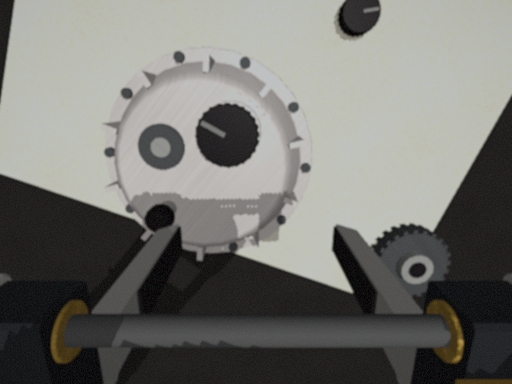

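The wrist view shows the cap at (228,135) with its line pointing up-left. All three cameras agree within 2 mm, at about (0.5775, -0.0447). Next I centre over it and go down.

>>> jog_arm(
  targets=[
    [9.4,[-2.53,0,5.35],0],
    [9.4,[-2.53,0,5.35],0],
    [9.4,[-2.53,2,5.35],0],
    [9.4,[-2.53,5,5.35],0],
    [9.4,[-2.53,8,5.35],0],
    [9.4,[-2.53,10,5.35],0],
    [9.4,[-2.53,11.5,5.35],0],
    [9.4,[-2.53,12,5.35],0],
    [9.4,[-2.53,12,5.35],0],
  ],
)

```text
time_s: 2.25
ee_pos: [0.5776, -0.046, 0.1045]
eef_rot: [-1.571, 0.0, -1.114]
force: [0.5, -0.0, 0.7]
grip_width: 0.0943
```

Run:
```python
from h import *
o=ctrl.get_obs(); c=optics.camera("wrist"); W=wristW(c,o); X=cloud(c,W); z=X[...,2]
print(o["ee_pos"],o["eef_rot"],o["force"])
d=np.hypot(X[...,0]-.577,X[...,1]+.044)
m=(z>.111)&(z<.125)&(d<.03); p=X[m]; print(m.sum(),(p.min(0)+p.max(0))/2,np.ptp(p,axis=0))
save("w2",c["img"])
```

```text
[ 0.5776138  -0.04604332  0.10448853] [-1.57101826e+00  1.40586409e-04 -1.11379619e+00] [ 0.47207665 -0.02183105  0.71625881]
7607 [ 0.57865809 -0.04476963  0.11535292] [0.05445655 0.05491052 0.00868016]
```

View pics/w2.png

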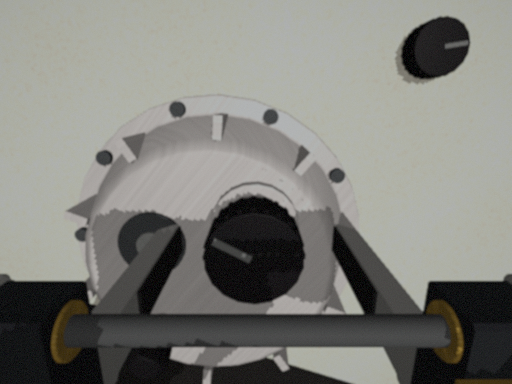

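The jaws straddle the cap, which is centred at (254,250) with its line running left. I'll apply the small correction and close, gently at first.

>>> jog_arm(
  targets=[
    [9.4,[-0.07,0,0.1],0],
    [5.0,[-0.07,0,0.1],0],
    [5.0,[-0.07,0,0.1],0],
    [5.0,[-0.07,0,0.1],0],
    [5.0,[-0.07,0,0.1],0],
    [5.0,[-0.07,0,0.1],0],
    [5.0,[-0.07,0,0.1],0],
  ],
  grip_force=12,
)

```text
time_s: 3.0
ee_pos: [0.5782, -0.0441, 0.1044]
eef_rot: [-1.571, 0.001, -1.113]
force: [-0.9, 2.9, 1.1]
grip_width: 0.0537
```

Gripped at 53.7 mm with a side load under 3 N. Now I raise the grip force and twist anticlockwise, which is a negative turn about the tool's y axis because that axis points down.

>>> jog_arm(
  targets=[
    [5.0,[0,0,0],0],
    [5.0,[0,0,0],0],
    [5.0,[0,-0.01,0],-0.12],
    [5.0,[0,-0.02,0],-0.25],
    [5.0,[0,-0.03,0],-0.38],
    [5.0,[0,-0.04,0],-0.51],
    [5.0,[0,-0.05,0],-0.64],
    [5.0,[0,-0.06,0],-0.77],
    [5.0,[0,-0.07,0],-0.9],
    [5.0,[0,-0.08,0],-1.03],
  ],
  grip_force=40,
)

```text
time_s: 4.0
ee_pos: [0.5781, -0.0438, 0.105]
eef_rot: [-1.57, 0.001, -0.078]
force: [-2.9, 6.0, -0.6]
grip_width: 0.0534
```

Run:
```python
from h import *
o=ctrl.get_obs(); print({k:np.round(v,3) for k,v in o.items()})
```

```text
{'time_s': np.float64(4.0), 'qpos': array([-1.390e-01,  4.870e-01,  1.555e+00,  1.000e-03,  1.101e+00,
       -6.200e-02]), 'joint_vel': array([ 1.000e-03, -1.000e-03, -0.000e+00,  1.000e-03,  3.000e-03,
       -1.293e+00]), 'tau': array([ -2.938, -60.478, -33.102,  -1.235,  -0.652,   2.519]), 'ee_pos': array([ 0.578, -0.044,  0.105]), 'eef_rot': array([-1.57e+00,  1.00e-03, -7.80e-02]), 'force': array([-2.864,  5.96 , -0.644]), 'moment': array([ 0.983,  0.283, -0.216]), 'grip_width': np.float64(0.053)}
```

The resisting moment of 0.22 N m matches the seal drag, so the cap is turning with the hand. I'll carry on to about 142° in total.

>>> jog_arm(
  targets=[
    [5.0,[0,-0.01,0],-0.14],
    [5.0,[0,-0.02,0],-0.28],
    [5.0,[0,-0.03,0],-0.42],
    [5.0,[0,-0.04,0],-0.56],
    [5.0,[0,-0.05,0],-0.7],
    [5.0,[0,-0.06,0],-0.84],
    [5.0,[0,-0.07,0],-0.98],
    [5.0,[0,-0.1,0],-1.12],
    [5.0,[0,-0.15,0],-1.26],
    [5.0,[0,-0.2,0],-1.38],
  ],
)

```text
time_s: 5.0
ee_pos: [0.5779, -0.044, 0.1073]
eef_rot: [-1.569, -0.0, 1.303]
force: [-4.2, 5.1, 3.8]
grip_width: 0.0536
```

>>> jog_arm(
  targets=[
    [5.0,[0,0,0],-0.06],
    [5.0,[0,-0.05,0],-0.07],
    [5.0,[0,-0.1,0],-0.07],
  ],
)

```text
time_s: 5.3
ee_pos: [0.5778, -0.0441, 0.1077]
eef_rot: [-1.569, -0.0, 1.368]
force: [-3.0, 2.9, -4.4]
grip_width: 0.0532
```

Run:
```python
from h import *
o=ctrl.get_obs(); print({k:np.round(v,3) for k,v in o.items()})
c=optics.camera("wrist"); X=cloud(c,wristW(c,o)); z=X[...,2]
d=np.hypot(X[...,0]-.578,X[...,1]+.0445)
m=(z>.111)&(z<.13)&(d<.03); p=X[m]; print(m.sum(),p.min(0),p.max(0),np.median(p[:,2]))
save("w3",c["img"])
```

```text
{'time_s': np.float64(5.3), 'qpos': array([-0.139,  0.483,  1.553,  0.   ,  1.107, -1.507]), 'joint_vel': array([ 0.002, -0.002, -0.003, -0.003,  0.004,  0.012]), 'tau': array([ -1.66 , -62.449, -34.784,  -0.642,  -0.717,  -0.262]), 'ee_pos': array([ 0.578, -0.044,  0.108]), 'eef_rot': array([-1.569, -0.   ,  1.368]), 'force': array([-3.05 ,  2.852, -4.384]), 'moment': array([0.677, 0.394, 0.027]), 'grip_width': np.float64(0.053)}
8118 [ 0.55036593 -0.07291795  0.11101404] [ 0.60523071 -0.01470934  0.1298892 ] 0.12046037633342936
```

View pics/w3.png

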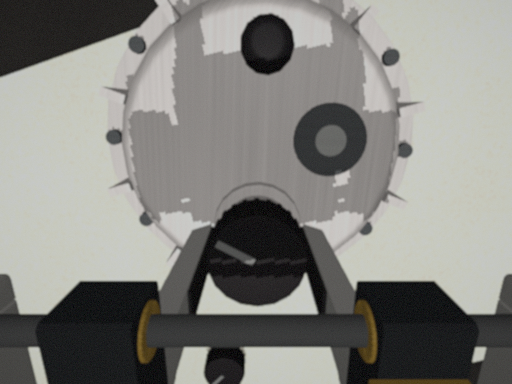

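In the hand frame the line is where it was before, from (216,243) to (250,262). So the cap turned the full 142° without slipping, and it has risen about 3.5 mm. I'll lift it straight up slowly.

>>> jog_arm(
  targets=[
    [5.0,[0,-0.3,0],0],
    [5.0,[0,-0.7,0],0],
    [5.0,[0,-1.2,0],0],
  ],
)

```text
time_s: 5.65
ee_pos: [0.5783, -0.0444, 0.1205]
eef_rot: [-1.571, 0.0, 1.367]
force: [-1.6, 0.7, -1.5]
grip_width: 0.0533
```

>>> jog_arm(
  targets=[
    [5.0,[0,-1.0,0],0],
    [5.0,[0,-2.0,0],0],
    [5.0,[0,-3.5,0],0],
    [5.0,[0,-5.5,0],0],
    [5.0,[0,-7.5,0],0],
    [5.0,[0,-8,0],0],
    [5.0,[0,-8,0],0],
  ],
)

```text
time_s: 6.35
ee_pos: [0.5787, -0.0445, 0.2013]
eef_rot: [-1.573, -0.0, 1.367]
force: [-0.3, 0.3, -1.7]
grip_width: 0.0536
```

Run:
```python
from h import *
a=optics.camera("wrist")
o=ctrl.get_obs(); print(o["ee_pos"],o["eef_rot"],o["force"],o["qpos"])
save("w4",a["img"])
# tray fit from first top image: rim points
t=dict(np.load("top.npz")); X=cloud(t); z=X[...,2]
w=(X[...,0]>.34)&(X[...,0]<.61)&(X[...,1]>.25)&(X[...,1]<.47)
print("rim", [ (lambda r:(r[0],r[1],r[2]))(cv2.minAreaRect(X[w&(z>h)&(z<.025)][:,:2].astype(np.float32)*1000)) for h in(.009,.013)])
s=dict(np.load("side.npz")); X=cloud(s); z=X[...,2]
w=(X[...,0]>.34)&(X[...,0]<.61)&(X[...,1]>.25)&(X[...,1]<.47)
print("side", cv2.minAreaRect(X[w&(z>.012)&(z<.03)][:,:2].astype(np.float32)*1000))
m=np.hypot(X[...,0]-.473,X[...,1]-.357)<.05; print("floor side",np.nanmedian(z[m])); X=cloud(t);m=np.hypot(X[...,0]-.473,X[...,1]-.357)<.05; print("floor top",np.nanmedian(X[m][:,2]))
```

```text
[ 0.57830138 -0.04442839  0.2001313 ] [-1.57116679e+00  5.11984123e-05  1.36694467e+00] [-0.18188926 -0.13548525 -1.32357329] [-1.39787341e-01  3.86150922e-01  1.46326478e+00 -7.78196633e-05
  1.29181053e+00 -1.50671060e+00]
rim [((474.1044921875, 358.18963623046875), (200.23861694335938, 161.5413055419922), 4.484449863433838), ((474.1044921875, 358.18963623046875), (200.23861694335938, 161.5413055419922), 4.484449863433838)]
side ((475.89349365234375, 356.2749938964844), (200.2943572998047, 168.0858612060547), 4.753773212432861)
floor side 0.005420879958155045
floor top 0.003477927764637845
```

View pics/w4.png

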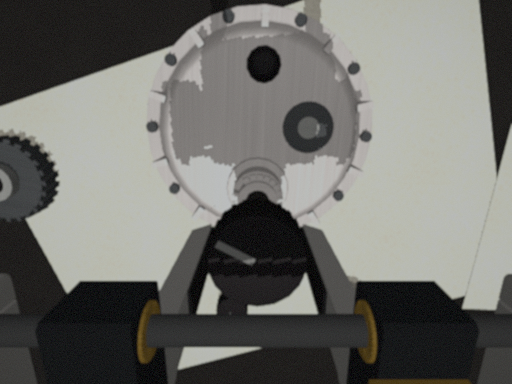

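The cap came off cleanly, and the bare neck shows at (258,185). Both cameras put the tray at 200 x 161 mm, centred at (0.4745, 0.3575). I'll carry the cap there at this height.

>>> jog_arm(
  targets=[
    [5.0,[2,0,1],0],
    [5.0,[6,0,3],0],
    [5.0,[10,0,5],0],
    [5.0,[14,0,7],0],
    [5.0,[18,0,9],0],
    [5.0,[22,0,11],0],
    [5.0,[26,0,13],0],
    [5.0,[30,0,15],0],
    [5.0,[34,0,17],0],
    [5.0,[36.5,0,18.1],0],
  ],
)

```text
time_s: 7.4
ee_pos: [0.4734, 0.3522, 0.199]
eef_rot: [-1.57, 0.001, 1.369]
force: [0.4, -0.1, -0.5]
grip_width: 0.0529
```

>>> jog_arm(
  targets=[
    [5.0,[0.7,0,0.2],0],
    [5.0,[0.7,3,0.2],0],
    [5.0,[0.7,7,0.2],0],
    [5.0,[0.7,11,0.2],0],
    [5.0,[0.7,13.5,0.2],0],
    [5.0,[0.7,15,0.2],0],
    [5.0,[0.7,15,0.2],0],
    [5.0,[0.7,15,0.2],0],
  ],
)

```text
time_s: 8.2
ee_pos: [0.475, 0.357, 0.0512]
eef_rot: [-1.572, -0.001, 1.367]
force: [0.4, 0.3, -0.5]
grip_width: 0.0535
```

Run:
```python
from h import *
o=ctrl.get_obs(); a=optics.camera("wrist")
print(o["ee_pos"],o["eef_rot"],o["force"],o["grip_width"])
save("w5",a["img"])
X=cloud(a,wristW(a,o)); z=X[...,2]
m=(z<.03)&(abs(X[...,0]-.4745)<.085)&(abs(X[...,1]-.3575)<.065); print("floor",np.nanpercentile(z[m],[5,25,50,75]),m.sum())
```

```text
[0.47498702 0.35695695 0.05115004] [-1.57156726e+00 -6.78250861e-04  1.36672645e+00] [ 0.36204905  0.28486725 -0.45379086] 0.0535464644331804
floor [0.00333959 0.00396045 0.00438783 0.00482417] 27246
```

View pics/w5.png

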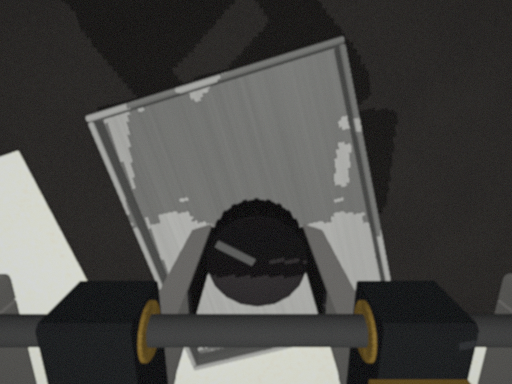

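The cap hangs inside the tray outline, at (257,255), and the floor reads about 4 mm. I'll come down to 2–3 mm above it, then creep.

>>> jog_arm(
  targets=[
    [5.0,[0,1,0],0],
    [5.0,[0,1.8,0],0],
    [5.0,[0,2.3,0],0],
    [5.0,[0,2.5,0],0],
    [5.0,[0,2.5,0],0],
  ],
)

```text
time_s: 8.75
ee_pos: [0.4743, 0.3569, 0.0249]
eef_rot: [-1.57, 0.0, 1.367]
force: [-0.3, -0.3, -0.9]
grip_width: 0.0535
```

>>> jog_arm(
  targets=[
    [5.0,[0,0.08,0],0],
    [5.0,[0,0.16,0],0],
    [5.0,[0,0.16,0],0],
  ],
)

```text
time_s: 9.05
ee_pos: [0.4744, 0.357, 0.0237]
eef_rot: [-1.571, -0.0, 1.367]
force: [0.3, 0.4, 0.0]
grip_width: 0.0531
```

>>> jog_arm(
  targets=[
    [5.0,[0,0.05,0],0],
    [5.0,[0,0.05,0],0],
  ],
)

```text
time_s: 9.25
ee_pos: [0.4745, 0.357, 0.0233]
eef_rot: [-1.571, -0.0, 1.367]
force: [0.3, -1.4, 1.4]
grip_width: 0.0537
```

>>> jog_arm(
  targets=[
    [5.0,[0,0.05,0],0],
    [5.0,[0,0.05,0],0],
  ],
)

```text
time_s: 9.45
ee_pos: [0.4745, 0.3571, 0.0233]
eef_rot: [-1.571, -0.0, 1.367]
force: [-2.3, -2.1, 6.7]
grip_width: 0.0533
```

Contact: 6.7 N up at TCP height 23.3 mm, with the tips on the 4 mm floor. I'll ease up slightly, open, and withdraw straight up.

>>> jog_arm(
  targets=[
    [5.0,[0,-0.06,0],0],
    [5.8,[0,-0.06,0],0],
    [6.5,[0,-0.06,0],0],
    [7.5,[0,-0.06,0],0],
    [7.5,[0,-0.06,0],0],
    [7.5,[0,-0.06,0],0],
  ],
)

```text
time_s: 10.05
ee_pos: [0.4745, 0.357, 0.0233]
eef_rot: [-1.571, -0.0, 1.367]
force: [0.0, -0.3, 2.9]
grip_width: 0.0747
```

>>> jog_arm(
  targets=[
    [7.5,[0,-1,0],0],
    [7.5,[0,-3,0],0],
    [7.5,[0,-6,0],0],
    [7.5,[0,-10,0],0],
    [7.5,[0,-14,0],0],
    [7.5,[0,-18,0],0],
    [7.5,[0,-18,0],0],
  ],
)

```text
time_s: 10.75
ee_pos: [0.4757, 0.3579, 0.2097]
eef_rot: [-1.577, -0.006, 1.367]
force: [0.3, -0.3, 0.0]
grip_width: 0.0752
```

Run:
```python
from h import *
o=ctrl.get_obs(); a=optics.camera("wrist"); s=optics.camera("side")
print(o["time_s"],o["ee_pos"],o["force"],o["grip_width"])
X=cloud(a,wristW(a,o)); z=X[...,2]
m=(z>.028)&(z<.045)&(np.hypot(X[...,0]-.4745,X[...,1]-.357)<.06); p=X[m]; print("cap top",(p.min(0)+p.max(0))/2,np.ptp(p,axis=0),np.median(p[:,2]))
q=p[np.hypot(*(p[:,:2]-p[:,:2].mean(0)).T)<.02]; A=np.c_[q[:,:2],np.ones(len(q))]; print("plane slope",np.linalg.lstsq(A,q[:,2],rcond=None)[0])
Y=cloud(s); zz=Y[...,2]; m=(zz>.028)&(zz<.046)&(np.hypot(Y[...,0]-.5207,Y[...,1]+.3206)<.06); p=Y[m]; print("gear",(p.min(0)+p.max(0))/2)
Y0=cloud(dict(np.load("side.npz"))); zz=Y0[...,2]; m=(zz>.028)&(zz<.046)&(np.hypot(Y0[...,0]-.5207,Y0[...,1]+.3206)<.06); p=Y0[m]; print("gear before",(p.min(0)+p.max(0))/2)
save("end",np.hstack([a["img"][:, :400],s["img"][:, :400]]))
```

```text
10.75 [0.47574529 0.35787432 0.20966596] [ 0.34752967 -0.25736842  0.01881279] 0.075153490643101
cap top [0.47461968 0.35589156 0.03261522] [0.05384695 0.05505076 0.00912447] 0.034450774182242794
plane slope [-0.00219964  0.00217303  0.03476154]
gear [ 0.52266559 -0.32188841  0.03528677]
gear before [ 0.52483982 -0.32263397  0.03522772]
```

View pics/end.png

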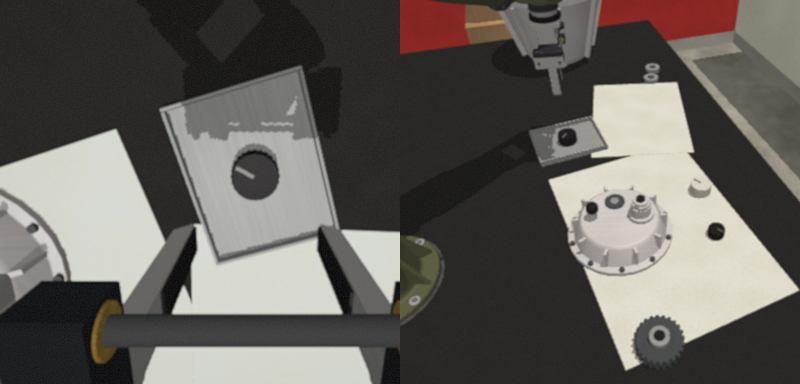

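The cap sits flat in the tray at (255,175) in the wrist view, line side up. Its top is at 34 mm, which is the 4 mm floor plus its 30 mm height. The case, breather and gear look undisturbed, and the gripper is well clear, so I'll hand in.

```bash
python3 -c "
from station import ctrl
print(ctrl.hand_in())"
```

```text
the job is handed in; nothing more can be done
None
```

I unscrewed the filler cap, lifted it off and set it down top side up in the steel tray, then handed the job in at about 11 s of robot time. It took one grip and one continuous 142° anticlockwise twist, because the wrist had the range; I did not need to re-grip.

**Last checks:**
- **Cap:** it lies flat at (0.475, 0.356), about 2 mm from the tray centre. Its top is at 34 mm, which is the 4 mm floor plus the cap's 30 mm, and the marked side is up.
- **Twist:** the grey line kept its place in the hand, so the cap did not slip. It rose about 3.5 mm and lifted off without resistance.
- **Forces:** the largest reading at the end of any move was about 7 N, when the fingertips lightly touched the tray floor.
- **Case, breather and gear:** they look undisturbed in the last picture.

**One small disagreement:** the gear's measured centre differed by about 2 mm between the before and after side pictures. I put that down to depth noise, since the arm never went near the gear.

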